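Switch on the bench supply and trace it through the trainer with a cordless probe

ROBOT

A 6-joint arm with a two-finger parallel gripper is mounted at the origin on the work surface. World frame = base frame: x ahead of the robot, y to its left, z up, the work surface at z = 0. Lengths are in mm, angles in rad, forces in N, time in s.
With the tool pointing down it reaches from about 400 to 925 mm from the base axis. Payload 12.5 kg.
Tool frame: the origin (TCP) lies at the very end of the fingers, on their centre line; the grasp point (between the pads) lies 19 mm behind it; z points along the fingers, y is the direction in which the jaws open and shut (so a half turn about z gives the same grasp; the last joint's range is limited). The gripper opens to 95 mm and grips with 3 to 60 N. Pads are 20 mm wide; open, the fingers measure 119 mm over their backs; the gripper's body (75 mm by 180 mm) begins 59 mm behind the grasp point.
Start: joints at [1.193, 0.491, 1.559, -0, 1.092, -0.106], TCP at [167.773, 602.079, 214.661] pointing down, gripper open.
Joint ranges: [-3.1, 3.1], [-0.84, 2.19], [0.05, 2.79], [-1.13, 4.28], [0.06, 2.93], [-2.69, 2.69]. Speed limits (rad/s): [2.22, 2.22, 2.79, 3.14, 3.14, 3.14].

INTERFACE

Orientations are given as [roll, pitch, yaw] about the fixed x, y, z axes, in that order (R = Rz(yaw) Ry(pitch) Rx(roll)).
In Python, from cell import env gives the robot as it stands.
- The arm moves only by the shell command python3 -m pendant 'ROWS'. ROWS is JSON, a list that holds one entry, the list of rows, each a list of 5 numbers: the opening, from 0 (shut) to 1 (fully open), then the shift along the tool's x, y, z in m, then the turn about the tool's z in rad. A call has exactly 8 rows; each row is the pose to reach, as a shift and turn from the pose commanded when the call began, along the tool's axes at that moment; what a row does not reach only later rows make up. A row lasts 1/10 s, in which the tool goes at most 50 mm and 8.59 degrees, less where a joint would pass 70% of its speed; a pose out of reach is approached as far as the arm can. A call with a gripper value outside its range is refused whole. The fingers move at their own pace and stop on an object; the grip force is fixed at half the most. Time passes only in rows, so rows that repeat a pose let the fingers close, or fill a call up. It gives the time, the measured TCP pose, the force and the opening at its end, in the units of the state.
- env.state(): the state, without advancing time (a new reading comes with each control period).
- env.read_camera(name): name is "side" or "top"; returns a dict with "image" (420x560x3 uint8, blue, green, red), "range_z" (420x560 float32, mm along the optical axis (not along the pixel's ray), 0 where there is no reading), "fx", "fy", "cx", "cy" (pixels), "rvec" (rotation vector, rad) and "tvec" (3), from world to camera coordinates, as OpenCV has them. Camera axes: x right, y down, z forward; pixel columns grow to the right and rows downward; lengths in mm; the calibration is good to about 2 mm. A picture is of the moment at which its call begins.
- env.job_done(): hands the job in, once; it reports no verdict.
The state is a dict: "t": time; "joints": joint angles; "qvel": joint speeds; "tau": joint torques, N m; "eef_pos": TCP position; "tcp_rot": TCP orientation; "ft_force": force on the tool from outside, world axes, zero at the start; "moment": the same for the moment, N m; "opening": opening from 0.0 (shut) to 1.0 (fully open).
Only numpy, scipy, OpenCV 4.12 (cv2) and the standard library are available. Lean on these libraries where they do the work, as an engineer would, in place of code of your own. Each camera call takes 0.05 s, during which the arm holds its last target. There are 200 camera calls.

TASK

Switch the bench supply on: pinch the two release tabs of its locked selector together and turn it clockwise, fully to its stop. Then take the cordless test probe from its slanted rest and trace the supply through the trainer: touch the probe's tip gently on the top of the round brass test terminal of the input module, then of the regulator module, then of the processor module, holding it there about half a second each time. Finally lay the probe back in its rest as it was, with the supply left on, without knocking the modules or shifting the other things on the bench.

Things in the scene. Friction and masses are not known exactly. Their poses are not given: they have to be found in the camera images.
- supply: Grey bench supply, 150 (x) x 140 (y) mm, 55 mm high, fixed, to the left or right of the trainer. Origin: centre of its underside. The selector knob's upright axis is at x -18, y 0 mm; cooling slots in the top at +x.
- lock_ring: Aluminium disc (radius 50 mm, top 61 mm above the table) with a notched steel ring on it (radius 36 to 46 mm, top at 69 mm) round the knob: keep fingertips above 70 mm. Origin on the knob's axis, 61 mm above the table.
- selector (a joint): Selector knob angle, rad: 0 = off (start), grows clockwise seen from above, stop at 1.05 = on. Steel dogs under both tabs lock it: it turns only while BOTH tabs are pressed in 4 mm or more, and locks again at either end when they are let go. Turns lightly, stays where left.
- selector_grip (a point): On the knob's axis, 94 mm above the table, level with the tabs' middle; turns with the knob (when off: same yaw as the supply). Black bar knob 46 x 29 mm, top 112 mm above the table.
- tab_left: Tab at the knob's +y side (its twin at -y): grey ribbed plate 20 mm wide, 72 to 108 mm above the table. Flat outer faces 64 mm apart free, 44 mm pressed home (10 mm stroke each, 3.5 N to 7 N per tab: grip with about 20 N, centred within 3 mm). Origin: on the knob's axis, 61 mm above the table, shifted by the press; axes as the knob.
- stand: Slanted rest, fixed: dark base 135 x 85 x 12 mm, two aluminium troughs sloping 50 degrees down to +x, open upward, 22 mm wide at the floor, 38 mm at the flared mouth; 66 mm of the probe lies free between them for fingers. A 4 mm lip stops the probe's shoulder. Top about 140 mm above the table. Origin: centre of the underside; the resting tip points to +x.
- stand_seat (a point): Where the probe's origin lies in its rest: over the stand's origin, 90 mm above the table.
- stand_tip (a point): Where the probe's tip lies in its rest: 58 mm to +x of the stand's origin, 21 mm above the table.
- probe: Cordless test probe: grey pen, square body 20 x 20 mm, 160 mm overall, about 100 g. Origin on its centre line at the grip; x to the tip: body -70 to +45, black nose to 61, tip at +90 mm; y level in the rest. It rests sloping 50 degrees, tip down: a gripper pointing straight down can take it across its width (along y) and keep that slope for the whole job.
- probe_tip (a point): Rounded end of the steel needle (5 mm thick). The needle is sprung: yields up to 10 mm along the pen, 0.9 N to start, 3.9 N fully in; press it 2 to 6 mm.
- carrier: Trainer's carrier, fixed: black, aluminium edge rails 26 mm high, 196 (x) x 292 (y) mm. Its three modules, yawed as it is, lie side by side along its y in any order: grey boxes 168 (x) x 90 (y) mm with a green board, its surface 38 mm above the table. Origins: centre of the underside (carrier on the table, modules 14 mm above it); x along the 168 mm side.
- input: Input module. Parts on it, mm in its frame, heights above the board: black converter brick x 22 to 74, y -37 to 13, 24 high; two upright capacitors, 22 thick, at (-20, 26) and (8, 30), 40 high; terminal block x -76 to -60, y -32 to 12, 14 high. The probe can lean (grip end) over the -x and -y sides of the test terminal.
- regulator: Regulator module. Parts on it, mm in its frame, heights above the board: finned heat sink x -40 to 40, y -41 to -15, 46 high, transistor on it at x 18 to 30, to y -11, 27 high; copper choke, radius 16, at (-40, 12), 16 high; capacitor at (-66, -28), 22 high; block x 61 to 75, y -7 to 27, 14 high. The probe can lean (grip end) over the +y side of the test terminal.
- processor: Processor module. Parts on it, mm in its frame, heights above the board: upright green card x -43 to -37, y -38 to 30, 44 high; square chip 36 x 36 at (35, -16), 8 high; black connector x -30 to 30, y 30 to 42, 30 high; steel connector x 64 to 82, y -33 to 1, 13 high. The probe can lean (grip end) over the +x and -y sides of the test terminal.
- input_point (a point): Centre of the flat top of the input module's test terminal, at x -8, y -6 mm in the module's frame: a brass mushroom on a thin neck, head 16 mm across, 16 mm tall, top 54 mm above the table, the only one on this module. Press its flat top gently (0.5 to 10 N).
- regulator_point (a point): Centre of the flat top of the regulator module's test terminal, at x 0, y 8 mm in the module's frame: a brass mushroom on a thin neck, head 16 mm across, 16 mm tall, top 54 mm above the table, the only one on this module. Press its flat top gently (0.5 to 10 N).
- processor_point (a point): Centre of the flat top of the processor module's test terminal, at x -12, y 6 mm in the module's frame: a brass mushroom on a thin neck, head 16 mm across, 16 mm tall, top 54 mm above the table, the only one on this module. Press its flat top gently (0.5 to 10 N).
- screwdriver: bystander, leave it where it lies: 170 mm screwdriver, about 30 mm high, on the -x side of the probe's rest
- cutters: bystander, leave it where it lies: blue-handled side cutters, 140 mm, 13 mm high, behind the supply
- multimeter: bystander, leave it where it lies: grey multimeter 150 x 76 mm, 47 mm high, beyond the trainer
- solder_reel: bystander, leave it where it lies: white reel, 60 mm across, 46 mm high
- breadboard: bystander, leave it where it lies: white breadboard 165 x 55 x 9 mm, between the robot and the trainer
- mug: bystander, leave it where it lies: white mug, 80 mm across, 92 mm high

How it is judged:
By the outcome, as a careful person would: the job done as asked, in the order asked, and still so for the second after the job is handed in, with the robot touching nothing.
It also fails if it takes over 72 s, if anything falls off the work surface, if the arm or the gripper's body presses on something with over 40 N, if the wrist force passes 120 N, or if a joint passes its speed limit or range.

## Working session

There is one attempt and no reset: what is moved stays moved. The work goes in short steps, Python scripts to look and compute and a shell command to move; the robot and the scene stay as the last step left them, time stands still between calls to the robot, and variables do not carry over. Pictures are saved under pics/ and viewed, about 8 in all and at most 12, crops included, and the job is handed in when it is done.

```bash
mkdir -p pics; ls; python3 - <<'E'
from cell import env
import cv2,numpy as np,pickle
s=env.state();print({k:np.round(v,3).tolist() for k,v in s.items()})
d={}
for n in("top","side"):
    c=env.read_camera(n);d[n]=c
    R=cv2.Rodrigues(np.array(c['rvec'],float))[0];print(n,c['fx'],c['cx'],c['cy'],(-R.T@np.array(c['tvec']).ravel()).round(), R.round(2).tolist())
    cv2.imwrite(f'pics/{n}0.png',cv2.resize(c['image'],(800,600),interpolation=cv2.INTER_CUBIC))
pickle.dump(d,open('d0.pkl','wb'))
E
```

```text
pics
{'t': 0.0, 'joints': [1.193, 0.492, 1.559, -0.0, 1.092, -0.106], 'qvel': [-0.0, 0.001, -0.001, 0.001, 0.001, 0.002], 'tau': [0.002, -61.263, -25.819, 0.069, 0.048, -0.0], 'eef_pos': [167.677, 601.834, 214.058], 'tcp_rot': [-3.141, -0.0, 2.87], 'ft_force': [0.325, -0.158, 0.481], 'moment': [0.003, -0.027, -0.009], 'opening': 0.999}
top 448.4562664666264 273.4979195848571 212.04295417413752 [ 383.   20. 1330.] [[0.03, -1.0, 0.02], [-0.99, -0.03, -0.16], [0.16, -0.02, -0.99]]
side 467.77013982195433 287.8048454670653 214.50908387469156 [-221.  -45.  790.] [[0.08, -1.0, 0.02], [-0.64, -0.07, -0.77], [0.76, 0.05, -0.64]]
```

View pics/top0.png

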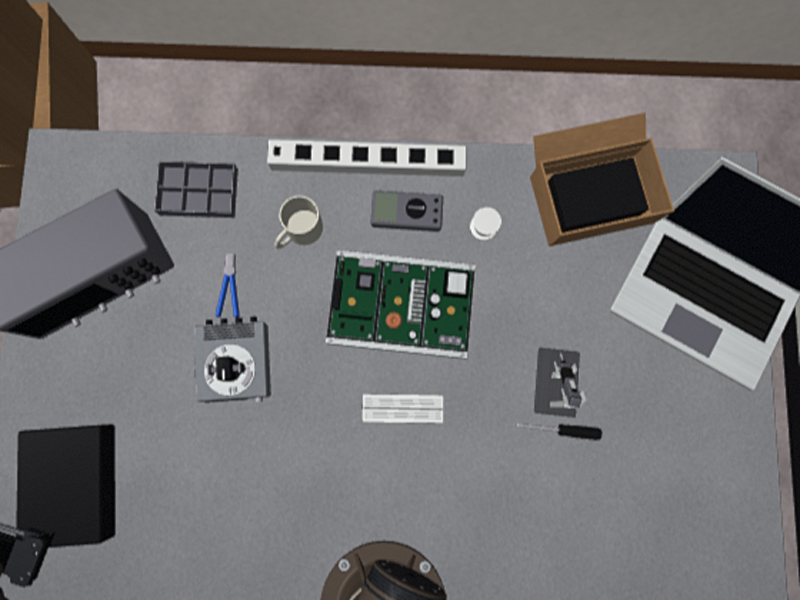

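View pics/side0.png

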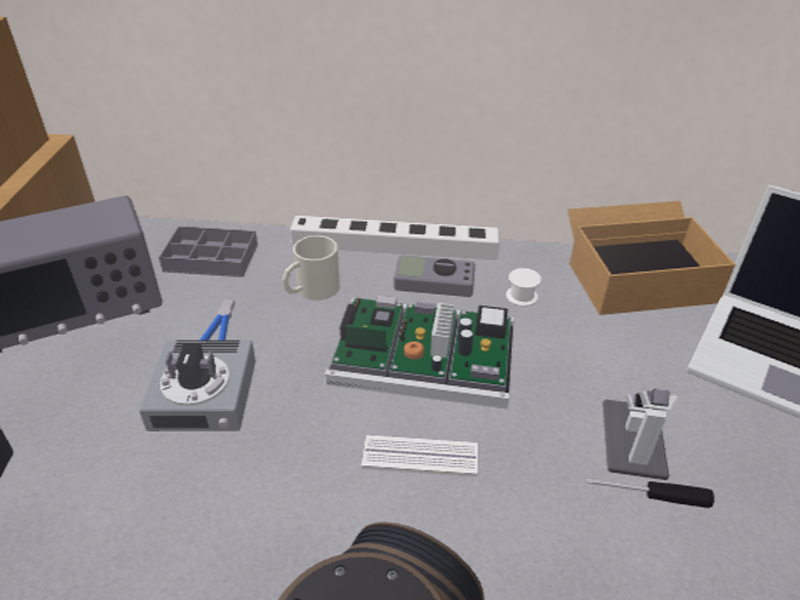

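```bash
cat > h.py <<'E'
import cv2,numpy as np
def cloud(c):
    z=c['range_z'];v,u=np.mgrid[:z.shape[0],:z.shape[1]]
    P=np.stack([(u-c['cx'])/c['fx']*z,(v-c['cy'])/c['fy']*z,z],-1)
    R=cv2.Rodrigues(np.array(c['rvec'],float))[0]
    W=(P-np.array(c['tvec']).ravel())@R; W[z==0]=np.nan
    return W
def rect(p):
    r=cv2.minAreaRect(p[:,:2].astype(np.float32)); return np.round(r[0],1),np.round(r[1],1),round(r[2],2)
def sel(W,z0,z1,x,y,dx,dy,m=None):
    k=(W[...,2]>z0)&(W[...,2]<z1)&(abs(W[...,0]-x)<dx)&(abs(W[...,1]-y)<dy)
    return W[k if m is None else k&m]
E
python3 - <<'E'
from h import *;import pickle
d=pickle.load(open('d0.pkl','rb'))
for n in('top','side'):
    c=d[n];W=cloud(c);print(n)
    def at(u,v): return W[int(v*.7),int(u*.7)].round() 
    if n=='top': print([at(*q).tolist() for q in((230,370),(400,300),(565,385),(400,410),(352,301),(398,301),(451,310))])
    hsv=cv2.cvtColor(c['image'],cv2.COLOR_BGR2HSV)
    br=(hsv[...,0]>12)&(hsv[...,0]<28)&(hsv[...,1]>110)&(hsv[...,2]>110)
    nl,l,st,ce=cv2.connectedComponentsWithStats(br.astype(np.uint8))
    for i in range(1,nl):
        if 8<st[i,4]<400:
            q=W[l==i]; q=q[(q[:,2]>30)&(q[:,2]<70)]
            if len(q)>4: print('brass',ce[i].round(1),st[i,4],np.median(q,0).round(1), q[q[:,2]>51].mean(0).round(1))
    t=W[int(.7*(370 if n=='top' else 380)),int(.7*(230 if n=='top' else 190))]
    sx,sy=(t[0],t[1]); print('knob px',t.round())
    for nm,a in(('suptop',(50,58,sx,sy,130,130)),('knobtop',(109,116,sx,sy,50,50)),('tabs',(102,110,sx,sy,60,60)),('disc',(59,72,sx,sy,70,70))):
        p=sel(W,*a)
        if len(p)>3: print(nm,len(p),p[:,:2].mean(0).round(1),np.median(p[:,2]).round(1),rect(p))
    b=W[int(.7*(300 if n=='top' else 350)),int(.7*(400 if n=='top' else 425))]
    for nm,a in(('rails',(20,30,b[0],b[1],160,190)),('board',(34,41,b[0],b[1],140,190)),('all',(20,120,b[0],b[1],130,180))):
        p=sel(W,*a)
        if len(p)>3: print(nm,len(p),p[:,:2].mean(0).round(1),np.median(p[:,2]).round(1),rect(p))
    b=W[int(.7*(385 if n=='top' else 440)),int(.7*(565 if n=='top' else 640))]
    for nm,a in(('base',(8,16,b[0],b[1],120,120)),('standhi',(30,170,b[0],b[1],90,70)),('top',(130,170,b[0],b[1],90,70))):
        p=sel(W,*a)
        if len(p)>3: print(nm,len(p),p[:,:2].mean(0).round(1),np.median(p[:,2]).round(1),p[:,2].max().round(),rect(p))
    im=c['image']; u,v=(440,290) if n=='side' else (395,280); 
    crop=lambda u,v:cv2.resize(im[v-45:v+45,u-60:u+60],(400,300),interpolation=cv2.INTER_CUBIC)
    A=(160,258) if n=='top' else (135,265);T=(280,212) if n=='top' else(295,242);B=(392,268) if n=='top' else(448,308)
    d[n+'c']=np.vstack([crop(*A),crop(*B)])
cv2.imwrite('pics/crops.png',np.hstack([d['topc'],d['sidec']]))
E
```

```text
top
[[446.0, 301.0, 111.0], [599.0, -18.0, 53.0], [436.0, -333.0, 107.0], [379.0, -25.0, 13.0], [596.0, 80.0, 53.0], [599.0, -12.0, 52.0], [581.0, -120.0, 53.0]]
brass [454.8 133.6] 383 [ 838.3 -551.1   53.8] [ 841.5 -549.9   63.9]
brass [245.9 210.7] 24 [593.4  80.1  53.7] [591.8  80.1  54.8]
brass [278.1 210.2] 23 [598.  -12.5  54.6] [597.4 -12.8  55.1]
brass [315.2 216.9] 24 [ 581.  -119.8   54. ] [ 580.3 -120.3   54.5]
knob px [446. 301. 111.]
suptop 1486 [475.5 315.5] 54.0 (array([466.8, 316. ]), array([149.4, 140.4]), 5.49)
knobtop 130 [449.1 315.2] 111.2 (array([446.4, 314.2]), array([50.8, 49.3]), 54.98)
tabs 106 [448.1 311.9] 108.3 (array([448.6, 313.5]), array([43.1, 63.3]), 1.43)
disc 543 [448.3 309. ] 62.5 (array([456.1, 306.2]), array([109.4, 113.8]), 1.27)
rails 818 [591.3 -19. ] 26.0 (array([632.4,   3.7]), array([345. , 265.8]), 85.65)
board 2832 [589.1 -14.7] 37.9 (array([616.7,   8.9]), array([342.5, 205.7]), 84.8)
all 6054 [592.5 -20.5] 39.0 (array([596.3, -20.9]), array([291.2, 197.3]), 85.44)
base 829 [ 442.2 -335. ] 12.3 16.0 (array([ 435.6, -328.7]), array([237
[... 654 characters left out ...]
.8, 47.6]), 53.2)
tabs 133 [441.6 311.5] 107.1 (array([446.3, 316.2]), array([44.3, 64. ]), 6.52)
disc 773 [432.5 309.1] 61.9 (array([441.9, 311.2]), array([86.4, 98.4]), 37.9)
rails 1043 [515.2 -14.5] 25.3 (array([603.4,   5.9]), array([343.9, 215. ]), 84.49)
board 3138 [575.3 -18.8] 37.9 (array([593.5, -18.9]), array([278.7, 173.7]), 85.74)
all 7036 [570.2 -19.9] 38.8 (array([593.7, -19. ]), array([290.3, 200. ]), 85.16)
base 1467 [ 416.2 -334.6] 11.9 16.0 (array([ 421.1, -357.9]), array([167.4, 171.9]), 79.97)
standhi 978 [ 408.6 -337.5] 88.8 149.0 (array([ 432.4, -342.6]), array([43.3, 90.9]), 85.2)
top 182 [ 402.  -338.5] 139.6 149.0 (array([ 403.7, -339.6]), array([43.4, 25. ]), 80.75)
```

View pics/crops.png

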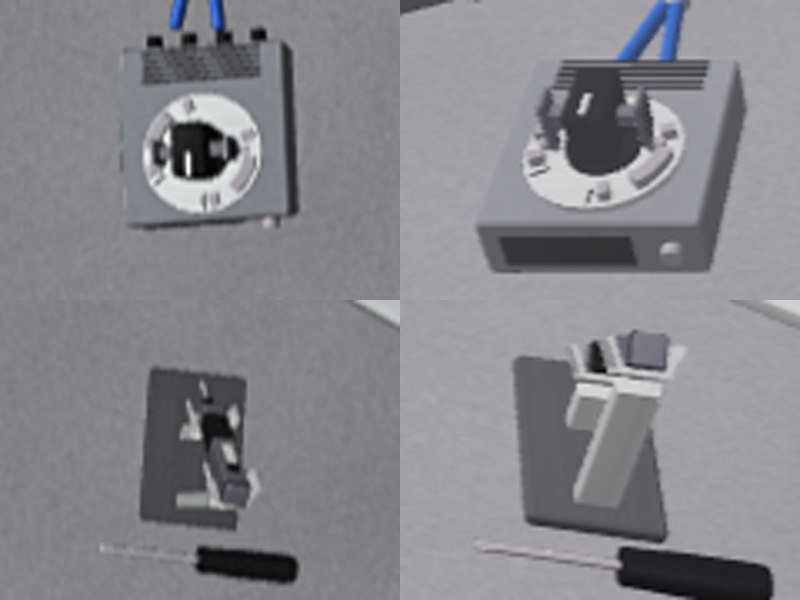

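```bash
python3 - <<'E'
from h import *;import pickle
d=pickle.load(open('d0.pkl','rb'))
for n in('top','side'):
    c=d[n];W=cloud(c);v=c['image'].max(2);print(n)
    k=(W[...,2]>9)&(W[...,2]<16)&(abs(W[...,0]-430)<90)&(abs(W[...,1]+330)<75)&(v<95)
    nl,l,st,ce=cv2.connectedComponentsWithStats(k.astype(np.uint8));i=1+st[1:,4].argmax();p=W[l==i];print('base',len(p),rect(p),p[:,:2].min(0),p[:,:2].max(0))
    p=sel(W,35,160,420,-335,90,55)
    # level cross-sections: y centre vs x
    for x in range(360,500,10):
        q=p[abs(p[:,0]-x)<5]
        if len(q)>3: print(x,len(q),'y',q[:,1].min().round(),q[:,1].max().round(),'top z',q[:,2].max().round(), 'y of top',q[q[:,2]>q[:,2].max()-6][:,1].mean().round(1))
    K=(W[...,2]>9)&(W[...,2]<16)
E
```

```text
top
base 591 (array([ 445. , -344.1]), array([ 83.7, 133.3]), 85.2) [ 376.39719128 -380.64964183] [ 512.77872798 -297.69301258]
390 27 y -352.0 -328.0 top z 136.0 y of top -346.9
400 86 y -362.0 -325.0 top z 153.0 y of top -347.6
410 66 y -365.0 -321.0 top z 152.0 y of top -339.4
420 50 y -365.0 -321.0 top z 141.0 y of top -340.6
430 30 y -353.0 -323.0 top z 129.0 y of top -340.3
440 37 y -354.0 -333.0 top z 119.0 y of top -344.0
450 37 y -354.0 -333.0 top z 108.0 y of top -342.0
460 52 y -367.0 -328.0 top z 97.0 y of top -345.4
470 47 y -370.0 -326.0 top z 81.0 y of top -345.7
480 17 y -368.0 -327.0 top z 71.0 y of top -347.9
side
base 25 (array([ 376.1, -359.3]), array([30.3,  5. ]), 85.48) [ 373.99073597 -374.4872135 ] [ 379.56556347 -344.26011595]
390 429 y -352.0 -326.0 top z 145.0 y of top -340.9
400 225 y -359.0 -324.0 top z 149.0 y of top -340.3
410 83 y -362.0 -319.0 top z 149.0 y of top -338.3
420 21 y -361.0 -320.0 top z 133.0 y of top -328.6
430 7 y -333.0 -322.0 top z 123.0 y of top -329.1
440 8 y -335.0 -333.0 top z 91.0 y of top -333.3
450 78 y -359.0 -331.0 top z 86.0 y of top -334.0
460 65 y -351.0 -326.0 top z 85.0 y of top -334.7
470 26 y -345.0 -324.0 top z 79.0 y of top -335.6
480 5 y -328.0 -325.0 top z 61.0 y of top -326.5
```

```bash
python3 - <<'E'
# rows to get over knob: world delta -> tool axes at psi=2.870
import numpy as np
def rel(p0,psi,p1):
    d=np.subtract(p1,p0);return (d[0]*np.cos(psi)+d[1]*np.sin(psi),d[0]*np.sin(psi)-d[1]*np.cos(psi),-d[2])
print(rel((167.7,601.9,214.3),2.8702,(447.5,315.3,180)))
E
```

```text
(np.float64(-346.38872929961514), np.float64(-201.10307857961283), np.float64(34.30000000000001))
```

```bash
python3 - <<'E'
from h import *;import pickle
c=pickle.load(open('d0.pkl','rb'))['top'];W=cloud(c)
p=W[int(.7*430):int(.7*530),int(.7*25):int(.7*112)].reshape(-1,3);print(np.nanpercentile(p,[1,50,99],axis=0).round())
E
python3 -m pendant '[[[1,-0.04,-0.02,-0.02,-0.05],[1,-0.08,-0.045,-0.02,-0.1],[1,-0.12,-0.07,-0.02,-0.2],[1,-0.16,-0.09,-0.02,-0.3],[1,-0.2,-0.115,-0.02,-0.367],[1,-0.24,-0.14,0,-0.367],[1,-0.28,-0.16,0,-0.367],[1,-0.32,-0.185,0,-0.367]]]'
```

```text
[[146. 533.  28.]
 [234. 603.  69.]
 [325. 688.  75.]]
t: 0.9
eef_pos: [427.4, 336.5, 214.0]
tcp_rot: [-3.141, -0.001, -3.046]
ft_force: [1.7, 0.8, -0.0]
opening: 1.001
```

```bash
cat > r.py <<'E'
import sys,numpy as np
from cell import env
s=env.state();p=s['eef_pos'];psi=s['tcp_rot'][2];t=list(map(float,sys.argv[1:]))
d=np.array(t[:3])-p
print('t',round(s['t'],2),'tool shift mm',np.round([d[0]*np.cos(psi)+d[1]*np.sin(psi),d[0]*np.sin(psi)-d[1]*np.cos(psi),-d[2]],1),'turn',[round(psi-t[3]+k*2*np.pi,3) for k in(-1,0,1)], 'at',np.round(p,1),round(psi,4),'F',np.round(s['ft_force'],1),'q6',round(s['joints'][5],3),'op',s['opening'])
E
python3 -m pendant '[[[1,-0.01,-0.012,0.03,0],[1,-0.018,-0.023,0.06,0],[1,-0.018,-0.023,0.084,0],[1,-0.018,-0.023,0.084,0],[1,-0.018,-0.023,0.084,0],[1,-0.018,-0.023,0.084,0],[1,-0.018,-0.023,0.084,0],[1,-0.018,-0.023,0.084,0]]]'; python3 r.py 447.5 315.3 75 3.238
python3 - <<'E'
from cell import env
import cv2,numpy as np
a=env.read_camera('side')['image'];b=env.read_camera('top')['image']
f=lambda im,u,v:cv2.resize(im[v-60:v+60,u-50:u+50],(400,480),interpolation=cv2.INTER_CUBIC)
cv2.imwrite('pics/k1.png',np.hstack([f(a,135,255),f(b,160,258)]))
E
```

```text
t: 1.7
eef_pos: [446.6, 317.2, 131.6]
tcp_rot: [3.141, 0.001, -3.046]
ft_force: [-0.3, 0.1, -0.1]
opening: 0.997
t 1.7 tool shift mm [-0.7 -1.9 56.6] turn [np.float64(-12.567), np.float64(-6.284), np.float64(-0.001)] at [446.6 317.2 131.6] -3.0459 F [-0.3  0.1 -0.1] q6 -1.17 op 0.996659785182353
```

View pics/k1.png

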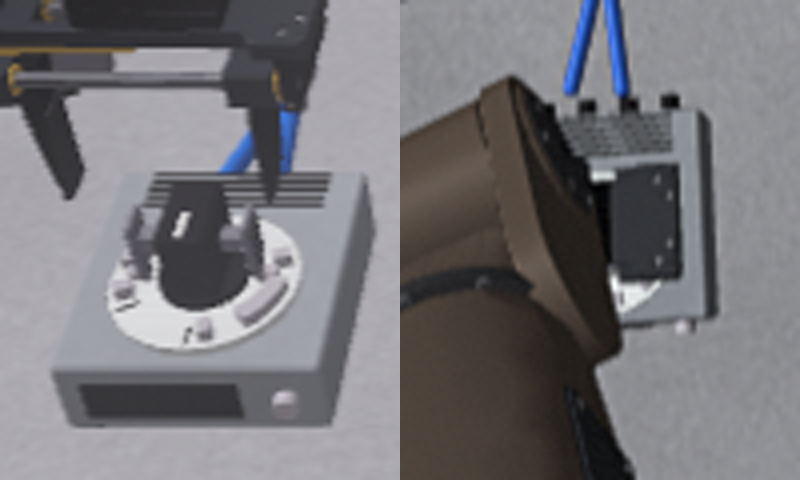

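```bash
python3 -m pendant '[[[1,-0.001,-0.002,0.02,0],[1,-0.001,-0.002,0.04,0],[1,-0.001,-0.002,0.056,0],[1,-0.001,-0.002,0.056,0],[1,-0.001,-0.002,0.056,0],[1,-0.001,-0.002,0.056,0],[1,-0.001,-0.002,0.056,0],[1,-0.001,-0.002,0.056,0]]]'; python3 r.py 447.5 315.3 75 3.238
python3 -m pendant '[[[0,0,0,0,0],[0,0,0,0,0],[0,0,0,0,0],[0,0,0,0,0],[0,0,0,0,0],[0,0,0,0,0],[0,0,0,0,0],[0,0,0,0,0]]]'; python3 r.py 447.5 315.3 75 3.238
```

```text
t: 2.6
eef_pos: [447.9, 315.0, 75.3]
tcp_rot: [3.141, 0.001, -3.046]
ft_force: [-0.7, 0.4, -0.1]
opening: 1.0
t 2.6 tool shift mm [0.3 0.3 0.3] turn [np.float64(-12.568), np.float64(-6.284), np.float64(-0.001)] at [447.9 315.   75.3] -3.0464 F [-0.7  0.4 -0.1] q6 -1.174 op 0.9999045785526701
t: 3.4
eef_pos: [447.7, 315.3, 75.0]
tcp_rot: [3.141, 0.0, -3.047]
ft_force: [-1.5, 4.0, 3.6]
opening: 0.452
t 3.4 tool shift mm [ 0.2 -0.  -0. ] turn [np.float64(-12.568), np.float64(-6.285), np.float64(-0.001)] at [447.7 315.3  75. ] -3.0465 F [-1.5  4.   3.6] q6 -1.174 op 0.4520579591089669
```

```bash
python3 -m pendant '[[[0,0,0,0,0.12],[0,0,0,0,0.24],[0,0,0,0,0.36],[0,0,0,0,0.48],[0,0,0,0,0.6],[0,0,0,0,0.72],[0,0,0,0,0.84],[0,0,0,0,0.95]]]'; python3 r.py 447.5 315.3 75 2.188
python3 -m pendant '[[[0,0,0,0,0.05],[0,0,0,0,0.1],[0,0,0,0,0.13],[0,0,0,0,0.13],[0,0,0,0,0.13],[0,0,0,0,0.13],[0,0,0,0,0.13],[0,0,0,0,0.13]]]'; python3 r.py 447.5 315.3 75 2.188
python3 -c "from cell import env;print(env.state()['moment'])"
```

```text
t: 4.2
eef_pos: [448.2, 316.3, 75.0]
tcp_rot: [3.138, -0.001, 2.282]
ft_force: [0.2, 11.1, -0.0]
opening: 0.455
t 4.2 tool shift mm [-0.3 -1.2 -0. ] turn [np.float64(-6.19), np.float64(0.094), np.float64(6.377)] at [448.2 316.3  75. ] 2.2817 F [ 0.2 11.1 -0. ] q6 -0.219 op 0.45451584428886754
t: 5.0
eef_pos: [448.3, 316.3, 75.0]
tcp_rot: [3.138, -0.001, 2.158]
ft_force: [-1.7, 10.8, 1.5]
opening: 0.456
t 5.0 tool shift mm [-0.4 -1.2  0. ] turn [np.float64(-6.313), np.float64(-0.03), np.float64(6.253)] at [448.3 316.3  75. ] 2.1583 F [-1.7 10.8  1.5] q6 -0.095 op 0.4560653873152754
[1.94038861 0.15324103 0.79868314]
```

```bash
python3 -m pendant '[[[1,0,0,0,0],[1,0,0,0,0],[1,0,0,0,0],[1,0,0,0,0],[1,0,0,0,0],[1,0,0,-0.045,0],[1,0,0,-0.09,0],[1,0,0,-0.135,0]]]'; python3 r.py 445.5 -343.3 200 3.058
```

```text
t: 5.8
eef_pos: [447.3, 314.3, 211.0]
tcp_rot: [-3.14, 0.0, 2.156]
ft_force: [0.8, 0.6, 0.1]
opening: 0.991
t 5.8 tool shift mm [-547. -365.   11.] turn [np.float64(-7.185), np.float64(-0.902), np.float64(5.382)] at [447.3 314.3 211. ] 2.1564 F [0.8 0.6 0.1] q6 -0.094 op 0.9909233083213528
```

```bash
python3 -m pendant '[[[1,-0.035,-0.0233,0,-0.1],[1,-0.07,-0.0467,0,-0.2],[1,-0.105,-0.07,0,-0.3],[1,-0.14,-0.0933,0,-0.4],[1,-0.175,-0.1167,0,-0.5],[1,-0.21,-0.14,0,-0.6],[1,-0.245,-0.1633,0,-0.7],[1,-0.28,-0.1867,0,-0.8]]]'; python3 r.py 445.5 -343.3 200 3.058
python3 - <<'E'
from cell import env
import cv2,numpy as np
a=env.read_camera('side')['image'];b=env.read_camera('top')['image']
f=lambda im,u,v:cv2.resize(im[v-45:v+45,u-50:u+50],(400,360),interpolation=cv2.INTER_CUBIC)
cv2.imwrite('pics/k2.png',np.hstack([f(a,135,265),f(b,160,258)]))
E
```

```text
t: 6.6
eef_pos: [446.4, -23.6, 209.6]
tcp_rot: [-3.141, -0.0, 2.961]
ft_force: [0.5, 1.1, -0.1]
opening: 1.002
t 6.6 tool shift mm [ -56.7 -314.7    9.6] turn [np.float64(-6.381), np.float64(-0.097), np.float64(6.186)] at [446.4 -23.6 209.6] 2.9606 F [ 0.5  1.1 -0.1] q6 -1.59 op 1.0019985884472922
```

View pics/k2.png

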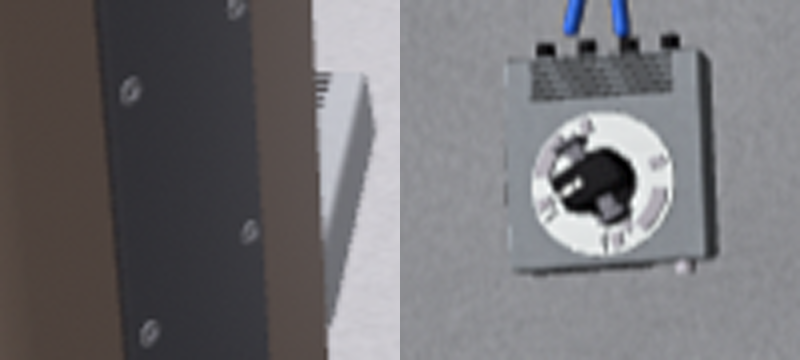

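The knob, seen in the right half, has turned about 60° clockwise with the tabs sprung out. Next is the rest.

```bash
python3 -m pendant '[[[1,-0.008,-0.045,0,-0.05],[1,-0.016,-0.09,0,-0.097],[1,-0.024,-0.135,0,-0.097],[1,-0.032,-0.18,0,-0.097],[1,-0.04,-0.225,0,-0.097],[1,-0.048,-0.27,0,-0.097],[1,-0.055,-0.31,0,-0.097],[1,-0.055,-0.31,0,-0.097]]]'; python3 r.py 445.5 -343.3 150 3.058
python3 -m pendant '[[[1,0,0,0,0],[1,0,0,0,0],[1,0,0,0,0],[1,0,0,0,0],[1,0,0,0,0],[1,0,0,0,0],[1,0,0,0,0],[1,0,0,0,0]]]'; python3 r.py 445.5 -343.3 150 3.058
```

```text
t: 7.5
eef_pos: [443.8, -340.1, 208.9]
tcp_rot: [-3.141, -0.0, 3.049]
ft_force: [-0.8, -0.0, -0.9]
opening: 0.999
t 7.5 tool shift mm [-2.  -3.1 58.9] turn [np.float64(-6.292), np.float64(-0.009), np.float64(6.275)] at [ 443.8 -340.1  208.9] 3.0494 F [-0.8 -0.  -0.9] q6 -2.25 op 0.999034182126937
t: 8.3
eef_pos: [444.0, -336.5, 209.6]
tcp_rot: [3.142, 0.0, 3.054]
ft_force: [0.9, 0.9, -0.0]
opening: 1.0
t 8.3 tool shift mm [-2.  -6.7 59.6] turn [np.float64(-6.287), np.float64(-0.004), np.float64(6.279)] at [ 444.  -336.5  209.6] 3.0538 F [ 0.9  0.9 -0. ] q6 -2.25 op 0.9995938884889503
```

```bash
python3 -m pendant '[[[1,-0.002,-0.007,0,-0.004],[1,-0.002,-0.007,0.03,-0.004],[1,-0.002,-0.007,0.06,-0.004],[1,-0.002,-0.007,0.085,-0.004],[1,-0.002,-0.007,0.1,-0.004],[1,-0.002,-0.007,0.1,-0.004],[1,-0.002,-0.007,0.1,-0.004],[1,-0.002,-0.007,0.1,-0.004]]]'; python3 r.py 445.5 -343.3 75 3.058
python3 - <<'E'
from cell import env
import cv2,numpy as np
a=env.read_camera('side')['image'];b=env.read_camera('top')['image']
f=lambda im,u,v:cv2.resize(im[v-50:v+50,u-50:u+50],(400,400),interpolation=cv2.INTER_CUBIC)
cv2.imwrite('pics/s1.png',np.hstack([f(a,448,300),f(b,392,268)]))
E
```

```text
t: 9.1
eef_pos: [445.8, -344.2, 110.6]
tcp_rot: [-3.141, 0.001, 3.058]
ft_force: [-0.2, -0.1, 0.2]
opening: 0.999
t 9.1 tool shift mm [ 0.4  0.8 35.6] turn [np.float64(-6.283), np.float64(-0.0), np.float64(6.283)] at [ 445.8 -344.2  110.6] 3.0577 F [-0.2 -0.1  0.2] q6 -2.262 op 0.9992326632259538
```

View pics/s1.png

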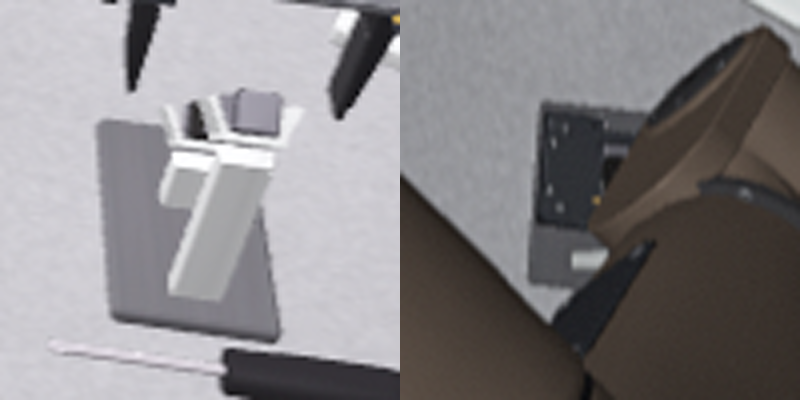

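```bash
python3 -m pendant '[[[1,0,0.001,0.015,0],[1,0,0.001,0.03,0],[1,0,0.001,0.0355,0],[1,0,0.001,0.0355,0],[1,0,0.001,0.0355,0],[1,0,0.001,0.0355,0],[0.45,0,0.001,0.0355,0],[0.45,0,0.001,0.0355,0]]]'; python3 r.py 445.5 -343.3 75 3.058
python3 -m pendant '[[[0,0,0,0,0],[0,0,0,0,0],[0,0,0,0,0],[0,0,0,0,0],[0,0,0,0,0],[0,0,0,0,0],[0,0,0,0,0],[0,0,0,0,0]]]'; python3 r.py 445.5 -343.3 75 3.058
```

```text
t: 10.0
eef_pos: [445.6, -342.7, 74.4]
tcp_rot: [-3.141, 0.0, 3.058]
ft_force: [-0.2, 0.2, -0.9]
opening: 0.886
t 10.0 tool shift mm [ 0.1 -0.6 -0.6] turn [np.float64(-6.283), np.float64(-0.0), np.float64(6.283)] at [ 445.6 -342.7   74.4] 3.0578 F [-0.2  0.2 -0.9] q6 -2.26 op 0.8860734557978549
t: 10.8
eef_pos: [445.5, -342.7, 74.1]
tcp_rot: [-3.141, 0.0, 3.058]
ft_force: [-0.1, -0.8, 0.2]
opening: 0.216
t 10.8 tool shift mm [-0.  -0.6 -0.9] turn [np.float64(-6.283), np.float64(-0.0), np.float64(6.283)] at [ 445.5 -342.7   74.1] 3.0578 F [-0.1 -0.8  0.2] q6 -2.26 op 0.21570666230107854
```

```bash
python3 -m pendant '[[[0,0,0,-0.01,0],[0,0,0,-0.03,0],[0,0,0,-0.06,0],[0,0,0,-0.09,0],[0,0,0,-0.12,0],[0,0,0,-0.145,0],[0,0,0,-0.145,0],[0,0,0,-0.145,0]]]'; python3 r.py 522 -115 200 3.058
python3 - <<'E'
from h import *
from cell import env
a=env.read_camera('side');im=a['image']
cv2.imwrite('pics/p1.png',cv2.resize(im[190:340,360:560],(800,600),interpolation=cv2.INTER_CUBIC))
import pickle;pickle.dump(a,open('p1.pkl','wb'))
E
```

```text
t: 11.6
eef_pos: [445.3, -342.4, 219.3]
tcp_rot: [-3.141, 0.0, 3.058]
ft_force: [0.1, -0.5, -1.8]
opening: 0.21
t 11.6 tool shift mm [-57.4 233.   19.3] turn [np.float64(-6.283), np.float64(-0.0), np.float64(6.283)] at [ 445.3 -342.4  219.3] 3.0579 F [ 0.1 -0.5 -1.8] q6 -2.26 op 0.20970567470265236
```

View pics/p1.png

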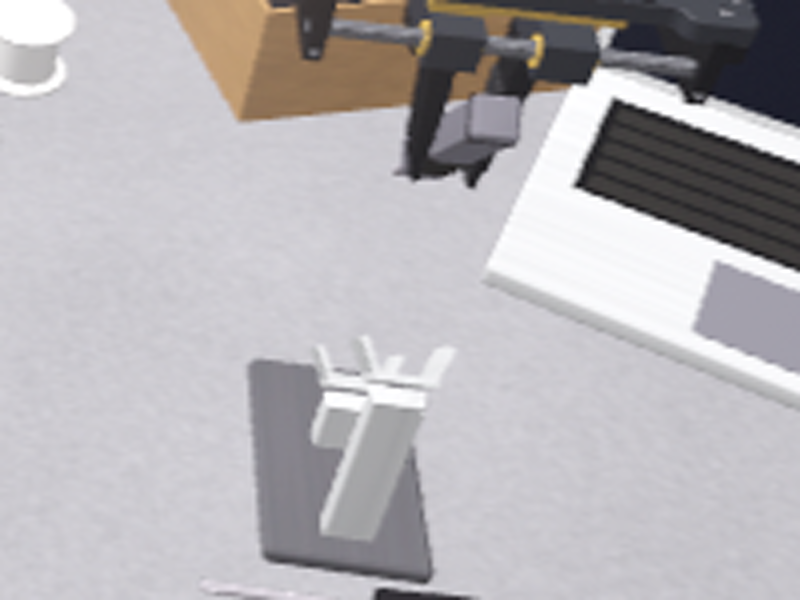

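```bash
python3 -m pendant '[[[0,-0.01,0.04,0,0],[0,-0.02,0.08,0,0],[0,-0.03,0.12,0,0],[0,-0.04,0.16,0,0],[0,-0.05,0.19,0,0],[0,-0.058,0.22,0.01,0],[0,-0.0585,0.233,0.02,0],[0,-0.0585,0.233,0.02,0]]]'; 
python3 -m pendant '[[[0,0,0,0,0],[0,0,0,0,0],[0,0,0,0.02,0],[0,0,0,0.04,0],[0,0,0,0.055,0],[0,0,0,0.065,0],[0,0,0,0.065,0],[0,0,0,0.065,0]]]'; python3 r.py 523 -114.7 130 3.058
python3 - <<'E'
from h import *
from cell import env
o=[]
for n,u,v in(('side',340,225),('top',312,212)):
    a=env.read_camera(n);im=a['image'];o.append(cv2.resize(im[v-50:v+50,u-50:u+50],(400,400),interpolation=cv2.INTER_CUBIC))
cv2.imwrite('pics/i1.png',np.hstack(o))
E
```

```text
t: 12.45
eef_pos: [522.4, -113.9, 196.9]
tcp_rot: [3.14, -0.004, 3.06]
ft_force: [-0.4, -0.4, -0.4]
opening: 0.208
t: 13.25
eef_pos: [523.5, -115.9, 134.6]
tcp_rot: [-3.142, 0.001, 3.057]
ft_force: [-0.5, 0.5, -0.9]
opening: 0.208
t 13.25 tool shift mm [0.6 1.1 4.6] turn [np.float64(-6.284), np.float64(-0.001), np.float64(6.282)] at [ 523.5 -115.9  134.6] 3.0571 F [-0.5  0.5 -0.9] q6 -1.828 op 0.20845188538931103
```

View pics/i1.png

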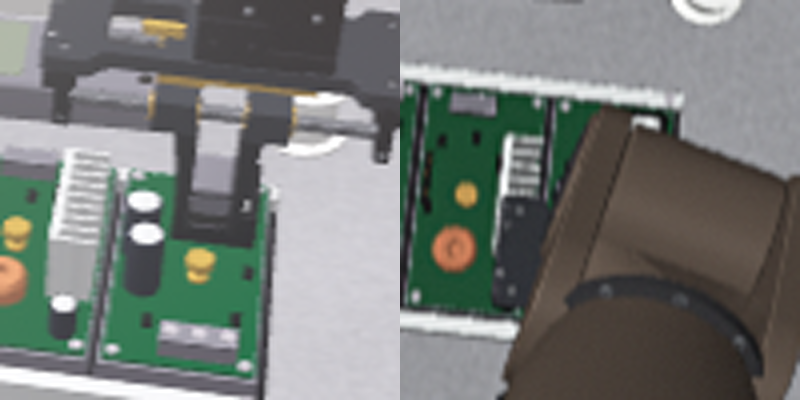

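```bash
python3 - <<'E'
from h import *;import pickle
c=pickle.load(open('d0.pkl','rb'))['side']
K=np.array([[c['fx'],0,c['cx']],[0,c['fy'],c['cy']],[0,0,1]])
p=np.array([[579.8,-119.5,54],[580.3,-120.7,81.5],[523.5,-115.9,134.6],[523.5-5*.084-0,-115.9+15,134.6],[523.5,-115.9-15,134.6]],float)
q=cv2.projectPoints(p,np.array(c['rvec'],float),np.array(c['tvec'],float),K,None)[0][:,0]
print(((q-[290,175])*4).round(0))
E
```

```text
[[199. 256.]
 [206. 220.]
 [207. 216.]
 [179. 215.]
 [236. 218.]]
```

```bash
python3 - <<'E'
from h import *
from cell import env
a=env.read_camera('side');W=cloud(a)
for v in range(196,238,4):
    r=W[v,328:362]; print(v,[(int(x),int(y),int(z)) if np.isfinite(x) else 0 for x,y,z in r[::3]])
E
```

```text
196 [(505, -79, 233), (503, -84, 235), (504, -90, 235), (504, -96, 236), (503, -102, 237), (818, -135, -2), (500, -113, 240), (501, -119, 239), (500, -124, 241), (501, -130, 240), (495, -135, 245), (495, -141, 246)]
200 [(492, -79, 233), (490, -85, 235), (490, -90, 236), (489, -96, 238), (798, -126, -2), (794, -134, 2), (797, -143, 0), (799, -151, 0), (494, -125, 236), (495, -131, 236), (496, -137, 235), (497, -142, 235)]
204 [(490, -80, 225), (491, -85, 224), (488, -91, 228), (490, -97, 227), (495, -103, 223), (493, -109, 225), (495, -115, 224), (492, -120, 227), (489, -125, 229), (485, -131, 234), (484, -136, 235), (484, -142, 235)]
208 [(758, -94, 0), (762, -102, -2), (512, -93, 199), (489, -98, 218), (759, -126, 1), (761, -134, 0), (763, -142, 0), (526, -125, 190), (485, -126, 223), (485, -132, 224), (487, -138, 223), (485, -143, 225)]
212 [(740, -94, 0), (742, -102, 0), (512, -94, 188), (511, -100, 189), (744, -126, 0), (741, -133, 3), (745, -142, 0), (512, -124, 190), (508, -130, 194), (747, -166, 0), (751, -174, -1), (744, -181, 4)]
216 [(723, -94, 0), (723, -102, 1), (511, -9
[... 515 characters left out ...]
61), (628, -148, 60), (655, -158, 37), (670, -168, 25), (699, -179, 1)]
228 [(589, -90, 76), (637, -100, 34), (512, -98, 145), (518, -105, 141), (511, -110, 147), (510, -116, 149), (508, -122, 151), (509, -129, 150), (612, -147, 61), (637, -158, 40), (667, -169, 15), (688, -179, -2)]
232 [(572, -90, 79), (617, -100, 39), (609, -106, 47), (608, -113, 49), (609, -120, 48), (609, -127, 49), (511, -124, 137), (608, -141, 52), (605, -148, 55), (624, -157, 39), (657, -169, 10), (672, -179, -1)]
236 [(561, -90, 77), (606, -100, 37), (607, -107, 36), (607, -114, 37), (605, -121, 40), (612, -129, 34), (609, -136, 38), (608, -143, 39), (608, -150, 40), (611, -157, 38), (640, -168, 12), (655, -178, 0)]
```

```bash
python3 -m pendant '[[[0,0.003,0.001,0.01,0],[0,0.003,0.001,0.02,0],[0,0.003,0.001,0.024,0],[0,0.0015,0.001,0.026,0],[0,0.0005,0.001,0.0275,0],[0,-0.001,0.001,0.029,0],[0,-0.002,0.001,0.0305,0],[0,-0.002,0.001,0.0305,0]]]'; python3 r.py 523 -114.7 107 3.058
python3 -m pendant '[[[0,0,0,0,0],[0,0,0,0,0],[0,0,0,0,0],[0,0,0,0,0],[0,0,0,0,0],[0,0,0,0,0],[0,0,0,0,0],[0,0,0,0,0]]]'; python3 r.py 523 -114.7 107 3.058
```

```text
t: 14.2
eef_pos: [525.7, -114.5, 103.7]
tcp_rot: [3.142, 0.0, 3.058]
ft_force: [-1.1, 0.8, 1.4]
opening: 0.208
t 14.2 tool shift mm [ 2.6 -0.4 -3.3] turn [np.float64(-6.283), np.float64(-0.0), np.float64(6.283)] at [ 525.7 -114.5  103.7] 3.0578 F [-1.1  0.8  1.4] q6 -1.825 op 0.20791557773773048
t: 15.0
eef_pos: [525.5, -114.5, 103.6]
tcp_rot: [3.142, 0.0, 3.058]
ft_force: [0.5, -0.8, 2.4]
opening: 0.206
t 15.0 tool shift mm [ 2.4 -0.4 -3.4] turn [np.float64(-6.283), np.float64(-0.0), np.float64(6.283)] at [ 525.5 -114.5  103.6] 3.0578 F [ 0.5 -0.8  2.4] q6 -1.825 op 0.20564074260465656
```

```bash
python3 -m pendant '[[[0,0,0,0,0],[0,0,0,0,0],[0,-0.0005,0,0.001,0],[0,-0.0005,0,0.001,0],[0,-0.0005,0,0.001,0],[0,-0.0005,0,0.001,0],[0,-0.0005,0,0.001,0],[0,-0.0005,0,0.001,0]]]'; python3 r.py 523 -114.7 107 3.058
python3 -m pendant '[[[0,0.002,0,-0.003,0],[0,0.003,0,-0.01,0],[0,0.003,0,-0.04,0],[0,0.003,0,-0.08,0],[0,0.003,0,-0.11,0],[0,0.003,0,-0.11,0],[0,0.003,0,-0.11,0],[0,0.003,0,-0.11,0]]]'; python3 r.py 601 44.6 180 1.489
```

```text
t: 15.8
eef_pos: [525.9, -114.6, 102.7]
tcp_rot: [3.142, 0.0, 3.058]
ft_force: [0.2, 0.2, 2.9]
opening: 0.208
t 15.8 tool shift mm [ 2.9 -0.4 -4.3] turn [np.float64(-6.283), np.float64(-0.0), np.float64(6.283)] at [ 525.9 -114.6  102.7] 3.0578 F [0.2 0.2 2.9] q6 -1.824 op 0.20839717012229322
t: 16.6
eef_pos: [522.2, -114.1, 211.5]
tcp_rot: [3.141, -0.002, 3.058]
ft_force: [0.3, -0.4, -0.3]
opening: 0.206
t 16.6 tool shift mm [-65.3 164.7  31.5] turn [np.float64(-4.714), np.float64(1.569), np.float64(7.852)] at [ 522.2 -114.1  211.5] 3.0578 F [ 0.3 -0.4 -0.3] q6 -1.826 op 0.20623570774932357
```

```bash
python3 -m pendant '[[[0,-0.008,0.02,0,0.14],[0,-0.016,0.04,0,0.28],[0,-0.024,0.06,0,0.42],[0,-0.032,0.08,0,0.56],[0,-0.04,0.1,0,0.7],[0,-0.048,0.12,0,0.84],[0,-0.056,0.14,0,0.98],[0,-0.065,0.164,0,1.12]]]'
python3 -m pendant '[[[0,0,0,0,0.14],[0,0,0,0,0.28],[0,0,0,0,0.42],[0,0,0,0,0.449],[0,0,0,0,0.449],[0,0,0,0,0.449],[0,0,0,0,0.449],[0,0,0,0,0.449]]]'; python3 r.py 601 44.6 110 1.489
```

```text
t: 17.4
eef_pos: [601.1, 44.3, 210.9]
tcp_rot: [-3.139, -0.001, 1.932]
ft_force: [0.1, -1.3, -0.6]
opening: 0.206
t: 18.2
eef_pos: [601.4, 43.6, 212.6]
tcp_rot: [-3.141, -0.0, 1.49]
ft_force: [-0.2, -0.3, -1.0]
opening: 0.209
t 18.2 tool shift mm [  0.9  -0.4 102.6] turn [np.float64(-6.282), np.float64(0.001), np.float64(6.284)] at [601.4  43.6 212.6] 1.4898 F [-0.2 -0.3 -1. ] q6 0.044 op 0.209417633698813
```

```bash
python3 -m pendant '[[[0,0.0035,0,0.03,0],[0,0.0035,0,0.06,0],[0,0.0035,0,0.08,0],[0,0.0035,0,0.09,0],[0,0.0035,0,0.09,0],[0,0.0035,0,0.09,0],[0,0.0035,0,0.09,0],[0,0.0035,0,0.09,0]]]'; python3 r.py 601 44.6 107 1.489
python3 - <<'E'
from h import *
from cell import env
o=[]
for n,u,v in(('side',293,225),('top',280,212)):
    a=env.read_camera(n);im=a['image'];o.append(cv2.resize(im[v-50:v+50,u-50:u+50],(400,400),interpolation=cv2.INTER_CUBIC))
cv2.imwrite('pics/r1.png',np.hstack(o))
E
```

```text
t: 19.0
eef_pos: [602.1, 47.2, 123.6]
tcp_rot: [3.14, -0.0, 1.489]
ft_force: [0.1, 0.6, -0.5]
opening: 0.208
t 19.0 tool shift mm [-2.6 -0.8 16.6] turn [np.float64(-6.283), np.float64(-0.0), np.float64(6.283)] at [602.1  47.2 123.6] 1.4889 F [ 0.1  0.6 -0.5] q6 0.051 op 0.2084392067059551
```

View pics/r1.png

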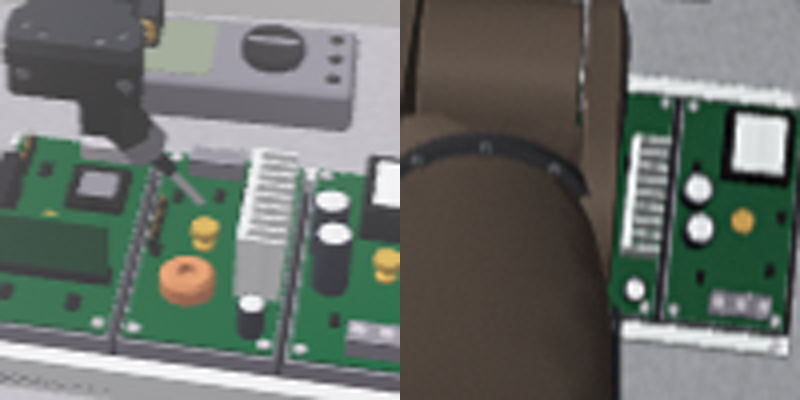

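```bash
python3 -m pendant '[[[0,0,-0.001,0.006,0],[0,0,-0.001,0.012,0],[0,-0.0005,-0.001,0.014,0],[0,-0.0015,-0.001,0.0155,0],[0,-0.003,-0.001,0.017,0],[0,-0.004,-0.001,0.0185,0],[0,-0.005,-0.001,0.02,0],[0,-0.005,-0.001,0.02,0]]]'; python3 r.py 601 44.6 107 1.489
python3 -m pendant '[[[0,0,0,0,0],[0,0,0,0,0],[0,0,0,0,0],[0,0,0,0,0],[0,0,0,0,0],[0,0,0,0,0],[0,0,0,0,0],[0,0,0,0,0]]]'; python3 r.py 601 44.6 107 1.489
python3 - <<'E'
from h import *
from cell import env
a=env.read_camera('side')['image'];print(np.round(env.state()['ft_force'],1))
cv2.imwrite('pics/r2.png',cv2.resize(a[200:260,255:335],(640,480),interpolation=cv2.INTER_CUBIC))
E
```

```text
t: 19.9
eef_pos: [600.4, 42.1, 102.7]
tcp_rot: [3.141, -0.0, 1.489]
ft_force: [0.1, 0.5, 1.5]
opening: 0.208
t 19.9 tool shift mm [ 2.5  0.4 -4.3] turn [np.float64(-6.283), np.float64(-0.0), np.float64(6.283)] at [600.4  42.1 102.7] 1.4888 F [0.1 0.5 1.5] q6 0.042 op 0.20816554357116734
t: 20.7
eef_pos: [600.3, 42.3, 102.6]
tcp_rot: [3.141, -0.0, 1.489]
ft_force: [0.1, -0.2, 2.1]
opening: 0.209
t 20.7 tool shift mm [ 2.4  0.5 -4.4] turn [np.float64(-6.283), np.float64(-0.0), np.float64(6.283)] at [600.3  42.3 102.6] 1.4889 F [ 0.1 -0.2  2.1] q6 0.042 op 0.20937948032375317
[-0.  -0.7  2.2]
```

View pics/r2.png

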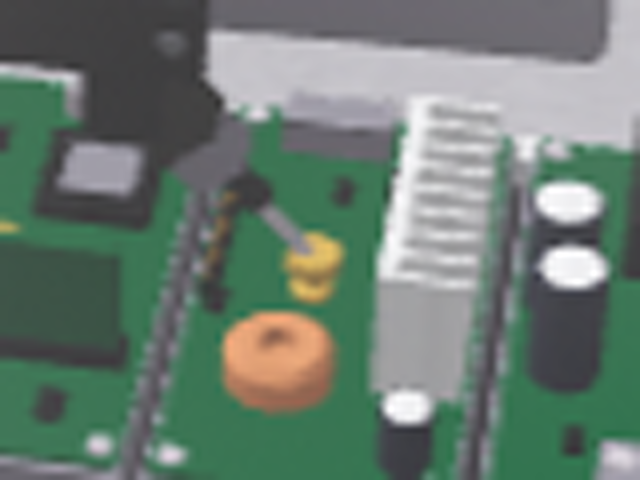

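The needle ends on the brass head at about (307,248), with +2.2 N, so this touch is good. On to the processor module.

```bash
python3 -m pendant '[[[0,0.003,0,-0.004,0],[0,0.005,0,-0.02,0],[0,0.005,0,-0.06,0],[0,0.005,0,-0.1,0],[0,0.005,0,-0.11,0.1],[0,0.005,0,-0.11,0.24],[0,0.005,0,-0.11,0.38],[0,0.005,0,-0.11,0.52]]]'; python3 r.py 649.3 75.8 200 -0.082
```

```text
t: 21.55
eef_pos: [600.3, 47.5, 212.6]
tcp_rot: [-3.141, 0.0, 0.963]
ft_force: [1.0, -0.2, -0.4]
opening: 0.212
t 21.55 tool shift mm [51.2 24.  12.6] turn [np.float64(-5.238), np.float64(1.045), np.float64(7.328)] at [600.3  47.5 212.6] 0.963 F [ 1.  -0.2 -0.4] q6 0.577 op 0.21155495075188244
```

```bash
python3 -m pendant '[[[0,0.01,0.005,0,0.14],[0,0.02,0.01,0,0.28],[0,0.03,0.014,0,0.42],[0,0.04,0.019,0,0.56],[0,0.051,0.024,0,0.7],[0,0.051,0.024,0,0.84],[0,0.051,0.024,0,0.98],[0,0.051,0.024,0,1.045]]]'; python3 r.py 649.3 75.8 125 -0.082
python3 -m pendant '[[[0,0,0,0,0],[0,0,0,0,0],[0,0.003,0,0.03,0],[0,0.003,0,0.06,0],[0,0.003,0,0.08,0],[0,0.003,0,0.088,0],[0,0.003,0,0.088,0],[0,0.003,0,0.088,0]]]'; python3 r.py 649.3 75.8 107 -0.082
```

```text
t: 22.35
eef_pos: [649.1, 76.0, 212.3]
tcp_rot: [-3.142, 0.001, -0.081]
ft_force: [0.5, -0.4, -0.7]
opening: 0.211
t 22.35 tool shift mm [ 0.3  0.2 87.3] turn [np.float64(-6.283), np.float64(0.001), np.float64(6.284)] at [649.1  76.  212.3] -0.0814 F [ 0.5 -0.4 -0.7] q6 1.668 op 0.21120973278494157
t: 23.15
eef_pos: [652.8, 75.5, 125.6]
tcp_rot: [-3.141, -0.001, -0.076]
ft_force: [0.5, -0.5, 0.4]
opening: 0.21
t 23.15 tool shift mm [-3.5 -0.  18.6] turn [np.float64(-6.277), np.float64(0.006), np.float64(6.29)] at [652.8  75.5 125.6] -0.0756 F [ 0.5 -0.5  0.4] q6 1.661 op 0.20954578352694062
```

```bash
python3 -m pendant '[[[0,-0.001,0,0.008,0],[0,-0.001,0,0.014,0],[0,-0.001,0,0.0155,0],[0,-0.0025,0,0.0175,0],[0,-0.004,0,0.019,0],[0,-0.005,0,0.0205,0],[0,-0.0065,0,0.0222,0],[0,-0.0065,0,0.0222,0]]]'; python3 r.py 649.3 75.8 107 -0.082
python3 -m pendant '[[[0,0,0,0,0],[0,0,0,0,0],[0,0,0,0,0],[0,0,0,0,0],[0,0,0,0,0],[0,0,0,0,0],[0,0,0,0,0],[0,0,0,0,0]]]'; python3 r.py 649.3 75.8 107 -0.082
python3 - <<'E'
from h import *
from cell import env
a=env.read_camera('side')['image'];print(np.round(env.state()['ft_force'],1))
cv2.imwrite('pics/q2.png',cv2.resize(a[190:260,200:300],(700,490),interpolation=cv2.INTER_CUBIC))
E
```

```text
t: 23.95
eef_pos: [645.9, 76.0, 102.5]
tcp_rot: [-3.141, -0.001, -0.076]
ft_force: [0.9, 0.1, 1.6]
opening: 0.21
t 23.95 tool shift mm [ 3.4 -0.1 -4.5] turn [np.float64(-6.277), np.float64(0.006), np.float64(6.289)] at [645.9  76.  102.5] -0.0762 F [0.9 0.1 1.6] q6 1.662 op 0.2098176331680399
t: 24.75
eef_pos: [645.9, 76.0, 102.4]
tcp_rot: [-3.142, -0.0, -0.076]
ft_force: [1.3, -0.9, 1.7]
opening: 0.211
t 24.75 tool shift mm [ 3.4 -0.1 -4.6] turn [np.float64(-6.277), np.float64(0.006), np.float64(6.289)] at [645.9  76.  102.4] -0.0763 F [ 1.3 -0.9  1.7] q6 1.662 op 0.21072333719204786
[0.2 0.1 2. ]
```

View pics/q2.png

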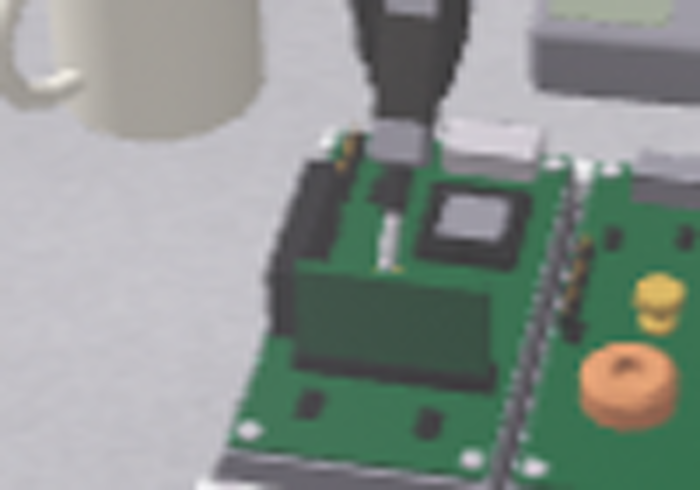

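```bash
python3 - <<'E'
from h import *;import pickle
d=pickle.load(open('d0.pkl','rb'))
from cell import env
p=np.array([[592.5,80.5,54],[600.5,79.8,54],[591.8,88.5,54],[593,72.5,54]],float)
for n in('side','top'):
    c=d[n];K=np.array([[c['fx'],0,c['cx']],[0,c['fy'],c['cy']],[0,0,1]])
    q=cv2.projectPoints(p,np.array(c['rvec'],float),np.array(c['tvec'],float),K,None)[0][:,0]
    print(n,((q-[200,190])*7).round(0).tolist() if n=='side' else q.round(1).tolist())
im=d['side']['image'][222:232,248:264]
hsv=cv2.cvtColor(im,cv2.COLOR_BGR2HSV);print(hsv[...,0]*(hsv[...,1]>100)*(hsv[...,2]>90))
im=env.read_camera('side')['image'][222:232,248:264]
hsv=cv2.cvtColor(im,cv2.COLOR_BGR2HSV);print(hsv[...,0]*(hsv[...,1]>100)*(hsv[...,2]>90))
print(np.round(env.state()['ft_force'],1))
E
```

```text
side [[382.0, 276.0], [388.0, 260.0], [358.0, 275.0], [406.0, 276.0]]
top [[245.7, 211.1], [246.0, 208.4], [242.9, 211.3], [248.5, 211.0]]
[[ 0  0 72 72 72 72 72 73 72 72 72  0  0  0  0  0]
 [ 0  0 72 72 73 72 73 72 72 73 73  0  0  0  0  0]
 [ 0 72 72 72 72 72 72 72 73 72 72  0  0  0  0  0]
 [ 0 72 72 72 72 72 72 72 72 73  0  0  0  0  0  0]
 [72 73 72 73 73 72 73 73 73 72  0  0  0  0  0  0]
 [73 72 72 72 72 73  0  0  0 73 72  0  0  0  0  0]
 [72 73 73 73 73  0  0 25 28  0 72 72 73 72 72 72]
 [ 0  0  0  0  0  0 72 72 72 72 72 73 72 73 73 72]
 [ 0  0  0  0  0  0  0  0  0  0  0  0  0  0 72 73]
 [ 0  0  0  0  0  0  0  0  0  0  0  0  0  0  0  0]]
[[ 0 73 72 72 72 72  0  0  0  0 73 73  0  0  0  0]
 [ 0 72 72 72 73 72  0  0  0  0 72  0  0  0  0  0]
 [ 0 73 73 73 73 73  0  0  0  0 72  0  0  0  0  0]
 [73 73 73 73 73 73  0  0  0  0 73  0  0  0  0  0]
 [73 73 73 73 73 73  0  0  0 73 73  0  0  0  0  0]
 [73 73 73 73 72 72  0  0  0 73 73 72  0  0  0  0]
 [72 73 72 73 73  0  0  0  0  0 72 73 72 72 73 73]
 [ 0  0  0  0 72 72 73 73 72 72 73 73 73 72 73 72]
 [ 0  0  0  0  0  0  0  0  0  0  0 73 72 73 73 72]
 [ 0  0  0  0  0  0  0  0  0  0  0  0  0  0  0  0]]
[ 1.1 -0.7  1.2]
```

```bash
python3 -m pendant '[[[0,0.003,0,-0.004,0],[0,0.006,0,-0.02,0],[0,0.006,0,-0.06,0],[0,0.006,0,-0.1,0],[0,0.006,0,-0.118,-0.1],[0,0.006,0,-0.118,-0.24],[0,0.006,0,-0.118,-0.38],[0,0.006,0,-0.118,-0.52]]]'; python3 r.py 445.5 -342.7 219 3.058
```

```text
t: 25.65
eef_pos: [651.5, 75.5, 220.5]
tcp_rot: [-3.141, 0.001, 0.45]
ft_force: [-0.3, 0.2, -0.1]
opening: 0.209
t 25.65 tool shift mm [-367.3  287.1    1.5] turn [np.float64(-8.892), np.float64(-2.608), np.float64(3.675)] at [651.5  75.5 220.5] 0.4496 F [-0.3  0.2 -0.1] q6 1.136 op 0.20921945783754806
```

```bash
python3 -m pendant '[[[0,-0.03,0.0235,0,-0.14],[0,-0.06,0.047,0,-0.28],[0,-0.09,0.07,0,-0.42],[0,-0.12,0.094,0,-0.56],[0,-0.15,0.117,0,-0.7],[0,-0.18,0.141,0,-0.84],[0,-0.21,0.164,0,-0.98],[0,-0.24,0.1876,0,-1.12]]]'; python3 r.py 445.5 -342.7 219 3.058
```

```text
t: 26.45
eef_pos: [514.6, -198.1, 220.4]
tcp_rot: [-3.141, -0.001, 1.57]
ft_force: [0.8, 0.0, -0.5]
opening: 0.209
t 26.45 tool shift mm [-144.7  -68.9    1.4] turn [np.float64(-7.772), np.float64(-1.488), np.float64(4.795)] at [ 514.6 -198.1  220.4] 1.5696 F [ 0.8  0.  -0.5] q6 -0.486 op 0.208983809286119
```

```bash
python3 -m pendant '[[[0,-0.02,-0.01,0,-0.14],[0,-0.04,-0.02,0,-0.28],[0,-0.06,-0.03,0,-0.42],[0,-0.08,-0.04,0,-0.56],[0,-0.1,-0.05,0,-0.7],[0,-0.12,-0.06,0,-0.84],[0,-0.14,-0.068,0,-0.98],[0,-0.14,-0.068,0,-1.12]]]'; python3 r.py 445.5 -342.7 219 3.058
python3 -m pendant '[[[0,0,0,0,-0.14],[0,0,0,0,-0.28],[0,0,0,0,-0.365],[0,0,0,0,-0.365],[0,0,0,0,-0.365],[0,0,0,0,-0.365],[0,0,0,0,-0.365],[0,0,0,0,-0.365]]]'; python3 r.py 445.5 -342.7 140 3.058
```

```text
t: 27.25
eef_pos: [445.6, -338.3, 220.2]
tcp_rot: [-3.142, -0.001, 2.688]
ft_force: [-0.6, 0.1, -1.1]
opening: 0.209
t 27.25 tool shift mm [-1.8 -4.   1.2] turn [np.float64(-6.654), np.float64(-0.37), np.float64(5.913)] at [ 445.6 -338.3  220.2] 2.6876 F [-0.6  0.1 -1.1] q6 -1.884 op 0.2087796259441952
t: 28.05
eef_pos: [446.6, -336.5, 220.4]
tcp_rot: [3.141, -0.0, 3.048]
ft_force: [0.8, -0.6, -1.1]
opening: 0.21
t 28.05 tool shift mm [ 0.6 -6.3 80.4] turn [np.float64(-6.293), np.float64(-0.01), np.float64(6.273)] at [ 446.6 -336.5  220.4] 3.0481 F [ 0.8 -0.6 -1.1] q6 -2.241 op 0.20996837209470506
```

```bash
python3 -m pendant '[[[0,0.001,-0.006,0,-0.01],[0,0.001,-0.006,0.02,-0.01],[0,0.001,-0.006,0.04,-0.01],[0,0.001,-0.006,0.06,-0.01],[0,0.001,-0.006,0.07,-0.01],[0,0.001,-0.006,0.07,-0.01],[0,0.001,-0.006,0.07,-0.01],[0,0.001,-0.006,0.07,-0.01]]]'; python3 r.py 445.5 -342.7 74.1 3.058
```

```text
t: 28.85
eef_pos: [445.4, -342.8, 151.3]
tcp_rot: [-3.141, 0.001, 3.059]
ft_force: [0.6, 0.1, -1.6]
opening: 0.207
t 28.85 tool shift mm [-0.1  0.1 77.2] turn [np.float64(-6.282), np.float64(0.001), np.float64(6.284)] at [ 445.4 -342.8  151.3] 3.0588 F [ 0.6  0.1 -1.6] q6 -2.262 op 0.20665593136836677
```

```bash
python3 -m pendant '[[[0,0,0,0.015,0],[0,0,0,0.03,0],[0,0,0,0.04,0],[0,0,0,0.05,0],[0,0,0,0.055,0],[0,0,0,0.06,0],[0,0,0,0.065,0],[0,0,0,0.065,0]]]'; python3 r.py 445.5 -342.7 74.1 3.058
python3 -m pendant '[[[0,0,0,0.003,0],[0,0,0,0.006,0],[0,0,0,0.008,0],[0,0,0,0.0095,0],[0,0,0,0.011,0],[0,0,0,0.012,0],[0,0,0,0.012,0],[0,0,0,0.012,0]]]'; python3 r.py 445.5 -342.7 74.1 3.058
```

```text
t: 29.65
eef_pos: [445.0, -342.3, 85.0]
tcp_rot: [3.141, -0.0, 3.059]
ft_force: [0.2, 0.1, -1.4]
opening: 0.21
t 29.65 tool shift mm [-0.5 -0.4 10.9] turn [np.float64(-6.282), np.float64(0.001), np.float64(6.284)] at [ 445.  -342.3   85. ] 3.0588 F [ 0.2  0.1 -1.4] q6 -2.261 op 0.21019258940719626
t: 30.45
eef_pos: [445.6, -342.9, 74.1]
tcp_rot: [-3.14, 0.001, 3.059]
ft_force: [-0.1, -1.6, 5.3]
opening: 0.208
t 30.45 tool shift mm [ 0.1  0.2 -0. ] turn [np.float64(-6.282), np.float64(0.001), np.float64(6.284)] at [ 445.6 -342.9   74.1] 3.0588 F [-0.1 -1.6  5.3] q6 -2.261 op 0.20800822798234997
```

Only 5 N of seating force, at the pose where I gripped it. I'll open about halfway so the finger backs clear, then lift.

```bash
python3 -m pendant '[[[0.3,0,0,0,0],[0.4,0,0,0,0],[0.6,0,0,0,0],[0.9,0,0,0,0],[1,0,0,0,0],[1,0,0,0,0],[1,0,0,0,0],[1,0,0,0,0]]]'; python3 r.py 445.5 -342.7 74.1 3.058
python3 -m pendant '[[[1,0,0,-0.01,0],[1,0,0,-0.03,0],[1,0,0,-0.06,0],[1,0,0,-0.1,0],[1,0,0,-0.14,0],[1,0,0,-0.16,0],[1,0,0,-0.16,0],[1,0,0,-0.16,0]]]'
python3 -m pendant '[[[1,0,0.04,0,0],[1,0,0.08,0,0],[1,0,0.12,0,0],[1,0,0.16,0,0],[1,0,0.2,0,0],[1,0,0.24,0,0],[1,0,0.24,0,0],[1,0,0.24,0,0]]]'
python3 - <<'E'
from h import *
from cell import env
import pickle
d=pickle.load(open('d0.pkl','rb'))
a=env.read_camera('side');b=env.read_camera('top')
f=lambda im,u,v,w,h:cv2.resize(im[v-h:v+h,u-w:u+w],(380,285),interpolation=cv2.INTER_CUBIC)
L=lambda A,B:np.vstack([np.hstack([f(A['image'],448,308,60,45),f(B['image'],392,268,60,45)]),np.hstack([f(B['image'],160,258,60,45),f(B['image'],280,212,60,45)])])
cv2.imwrite('pics/end.png',L(a,b))
for n,c in(('side',a),('top',b)):
  for c2 in(d[n],c):
    p=sel(cloud(c2),143,158,405,-340,40,40);q=sel(cloud(c2),35,160,420,-335,90,55)
    print(n,len(p),p.mean(0).round(1),p[:,2].max().round(1),len(q),q.mean(0).round(1))
# bystanders changed?
for n,c in(('side',a),('top',b)):
  D=cv2.absdiff(c['image'],d[n]['image']).max(2)>40
  nl,l,st,ce=cv2.connectedComponentsWithStats(D.astype(np.uint8));print(n,[(st[i].tolist()) for i in range(1,nl) if st[i,4]>12])
E
python3 r.py 445 -100 220 3.058
```

```text
t: 31.25
eef_pos: [445.1, -342.4, 73.4]
tcp_rot: [3.141, -0.0, 3.059]
ft_force: [-0.1, 0.2, -0.3]
opening: 0.827
t 31.25 tool shift mm [-0.4 -0.3 -0.7] turn [np.float64(-6.282), np.float64(0.001), np.float64(6.284)] at [ 445.1 -342.4   73.4] 3.0588 F [-0.1  0.2 -0.3] q6 -2.261 op 0.8265896516537757
t: 32.05
eef_pos: [444.9, -342.2, 233.6]
tcp_rot: [-3.141, 0.0, 3.059]
ft_force: [0.5, 0.9, -0.5]
opening: 1.003
t: 32.85
eef_pos: [464.7, -102.6, 232.6]
tcp_rot: [3.141, -0.002, 3.061]
ft_force: [0.3, -1.0, -0.0]
opening: 0.997
side 59 [ 403.3 -339.7  145.7] 149.4 947 [ 408.4 -337.5   91.9]
side 55 [ 403.7 -337.5  146. ] 149.5 943 [ 408.7 -337.2   92.3]
top 43 [ 406.4 -340.7  146.8] 153.4 452 [ 430.2 -341.6  103.9]
top 46 [ 406.3 -339.3  146.4] 153.3 455 [ 430.4 -340.8  103.6]
side [[0, 0, 560, 420, 189777], [344, 123, 15, 2, 17], [0, 125, 9, 22, 134], [0, 154, 14, 30, 284], [246, 155, 12, 7, 19], [115, 162, 60, 25, 340], [438, 164, 23, 2, 24], [86, 173, 9, 9, 61], [72, 176, 10, 10, 66], [59, 180, 10, 9, 74], [90, 185, 8, 9, 58], [77, 188, 9, 9, 61], [63, 192, 10, 9, 68], [311, 193, 5, 5,
[... 297 characters left out ...]
 237, 8, 8, 38], [0, 239, 43, 181, 5534], [283, 239, 13, 12, 120], [128, 248, 5, 7, 17], [330, 255, 19, 7, 86], [257, 307, 75, 11, 302], [256, 317, 77, 11, 310], [233, 397, 5, 7, 13]]
top [[242, 207, 133, 213, 15024], [286, 231, 7, 10, 31], [148, 246, 13, 9, 49], [163, 253, 12, 9, 60], [145, 255, 13, 13, 84], [159, 261, 9, 10, 55], [110, 365, 133, 55, 4575], [0, 366, 17, 9, 55], [0, 372, 34, 39, 802], [239, 391, 6, 9, 38], [263, 392, 48, 24, 353], [258, 396, 6, 11, 30], [0, 411, 6, 9, 28], [245, 412, 8, 8, 27]]
t 32.95 tool shift mm [20.1  2.2 12.8] turn [np.float64(-6.283), np.float64(0.0), np.float64(6.284)] at [ 464.8 -103.8  232.8] 3.0584 F [-0.6 -0.7 -0.5] q6 -1.846 op 0.998956199290586
```

View pics/end.png

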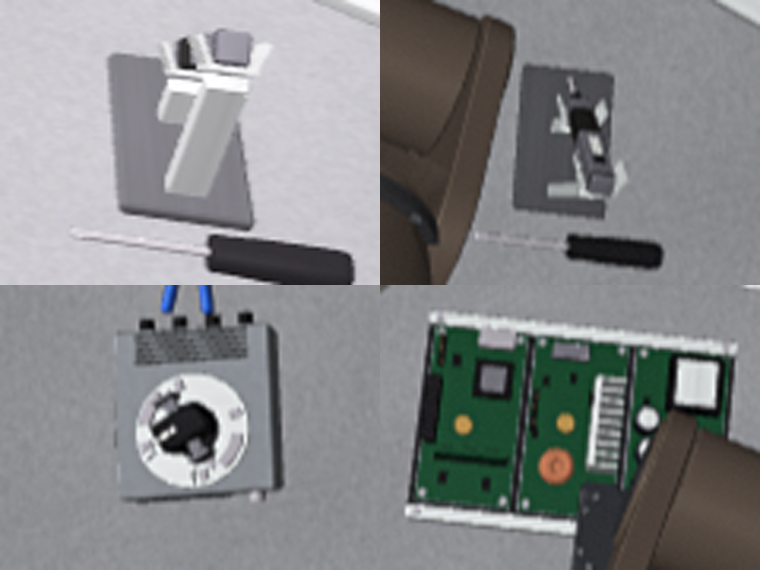

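```bash
python3 - <<'E'
from h import *
from cell import env
import pickle
a=env.read_camera('top')
for c in(pickle.load(open('d0.pkl','rb'))['top'],a):
    W=cloud(c);p=sel(W,98,110.5,447.5,315,45,45);q=p[:,:2]-p[:,:2].mean(0)
    print(len(p),rect(p),np.degrees(np.arctan2(*np.linalg.svd(q,full_matrices=False)[2][0][::-1])).round(1))
env.job_done()
E
```

```text
136 (array([448.7, 313.5]), array([43.7, 63.5]), 2.6) -87.4
119 (array([449.1, 314.3]), array([59., 49.]), 71.0) -141.4
the job is handed in; nothing more can be done
```

I did the whole job in order, in about 33 s of the 72 s limit, and handed it in. No verdict is reported.

- **Supply:** I pinched both tabs (jaws at about 43 mm) and turned the selector clockwise until it pushed back at about 1.08 rad of tool turn, then let go. The pictures show it left turned, with the tabs sprung out.
- **Probe touches:** I touched input, regulator and processor in that order, about 1 s or more each. The upward force reading was about 1 to 3 N. The pictures show the needle on the regulator and processor terminals. The input touch was hidden from the cameras, so it rests on the force and the contact height.
- **Probe back in its rest:** It went back at the pose where I gripped it. The top view showed no visible change there, and its position agrees within about 2 mm.
- **Other things on the bench:** The top view showed no change apart from the arm and the knob. The arm hid part of that view, including part of the input module. The side view was too blocked by the arm to compare.

**One check that disagreed:** A rough depth-image estimate of the knob's turn gave about 54°, against the 60° of the stop. I put this down to coarse image noise, because the tool turned past 60° and met resistance there. I did not measure the knob angle any more closely.

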